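# Lay the standing cartons flat and shut the van drawer

## Robot

A 6-joint arm with a two-finger parallel gripper is mounted at the origin on the work surface. World frame = base frame: x ahead of the robot, y to its left, z up, the work surface at z = 0. Lengths are in m, angles in rad, forces in N, time in s.
With the tool pointing down it reaches from about 0.425 to 0.95 m from the base axis. Payload 3.5 kg.
Tool frame: the origin (TCP) lies at the very end of the fingers, on their centre line; the grasp point (between the pads) lies 19 mm behind it (robot.pinch_z is the distance from the TCP to the grasp point, in m); z points along the fingers, y is the line along which they close (so a half turn about z gives the same grasp; the last joint's range is limited). The gripper opens to 85 mm and grips with 20 to 120 N. Pads are 22 mm wide; open, the fingers measure 114 mm over their backs; the gripper's body (76 mm by 85 mm) begins 54 mm behind the grasp point. The pads swing forward as they close: fully open they stand 13 mm farther back than shut.
Start: joints at [1.165, 0.286, 1.577, -0, 1.279, -0.15], TCP at [0.171, 0.653, 0.231] pointing down, gripper open.
Joint ranges: [-2.77, 2.77], [-0.9, 2.22], [0.21, 2.48], [-1.53, 4.67], [0.24, 2.81], [-2.84, 2.84]. Speed limits (rad/s): [2.79, 2.79, 3.14, 3.14, 3.14, 3.14].

## Interface

Orientations are given as a rotation vector (axis times angle).
In Python, from rig import robot gives the robot as it stands.
- The arm moves only by the tool jog_arm, never from a script. Its argument "deltas" is a list of rows, each an object of numbers: "hand": the finger opening in cm, from 0 to 8.54; "dx", "dy", "dz": the shift along the world's x, y, z in cm; "roll": the turn about the world's z in degrees. A call has 1 to 20 rows; each row shifts and turns the commanded pose from where the row before left it; what a row does not reach is not made up. A row lasts 1/8 s, in which the tool goes at most 62.5 mm and 10.7 degrees, less where a joint would pass 70% of its speed; a pose out of reach is approached as far as the arm can. A call with a gripper value outside its range is refused whole. The fingers move at their own pace and stop on an object; "force" is the grip in N (left out, the last holds). Time passes only in rows, so rows that do not move let the fingers close. It gives the time, the measured TCP pose, the force, the opening and the grip force at its end, in the units of the state.
- robot.read_state(): the state, without advancing time (a new reading comes with each control period).
- robot.grab_frame(name): name is "scene" or "side" or "wrist"; returns a dict with "img" (400x640x3 uint8, blue, green, red), "intrinsics" (3x3 intrinsics, pixels), "D" ([k1, k2, p1, p2, k3] as OpenCV has them; the pictures are not rectified), "T" (4x4, takes a point from camera to world coordinates). Camera axes: x right, y up, looking along -z (the intrinsics and any distortion apply to the point x, -y, -z); pixel columns grow to the right and rows downward; lengths in m; the calibration is good to about 2 mm. A picture is of the moment at which its call begins. There is no depth.
- robot.sign_off(): hands the job in; it is judged then, once.
The state is a dict: "time": time; "qpos": joint angles; "qvel": joint speeds; "effort": joint torques, N m; "eef_pos": TCP position; "ee_rot": TCP orientation; "force": force on the tool from outside, world axes, zero at the start; "torque": the same for the moment, N m; "gripper_width": finger opening in m; "grip_force": force on a finger pad.
Only numpy, scipy, OpenCV 4.12 (cv2) and the standard library are available. Lean on these libraries where they do the work, as an engineer would, in place of code of your own. Each camera call takes 0.05 s, during which the arm holds its last target. There are 200 camera calls.

## Task

Two spotlight cartons are standing on end in the open upper drawer of the van's drawer module and stick up too high for it to shut. With the fingertips, gently push each one over onto the empty floor of its own lane so that it lies flat on the drawer's floor, without squeezing them or lifting them; only then push the drawer fully home. Leave the other things on the bench where they are.

Things in the scene. Friction and masses are not known exactly. Their poses are not given: they have to be found in the camera images.
- module: two-drawer van module of red-brown plywood, fixed on the bench, 279 mm wide (y), 420 deep (x), 240 high. Origin: on the bench under the middle of its front face; x points from the front into the module (drawers open to -x), z up. The lower drawer is shut and stays so. The opening for the upper drawer ends 225 mm above the bench: only what is lower than 96 mm above the drawer floor can enter
- drawer (a joint): how far the upper drawer is open, m: 0 fully home, 0.31 to 0.33 at the start (0.33 is the stop). It slides without a spring, with about 3.5 N of friction plus 8 N per m/s
- drawer_front (a point): point on the outer face of the upper drawer's front panel: middle line, 30 mm below the top edge, 190 mm above the bench. Axes as the module's (push along x). Panel 277 wide, 15 thick, 105 mm high; plain here; a 120 mm bow handle lies 44 mm lower and stands 40 mm out, a latch is near one end. When home, the panel's inner face meets the module's front face
- drawer_floor (a point): point on the drawer's inner floor, 129 mm above the bench, middle line, at the front panel's inner face. Axes as the module's: x to the drawer's rear. Inside 365 mm long; a 9 mm thick, 50 mm high divider at y = 0 makes two lanes 105 mm wide with middles at y = +0.057 and -0.057. Above this floor the side walls are 71 mm high, the front panel 91 mm
- carton_white: white spotlight carton, amber band round its foot, round lamp picture on both broad faces, 50 x 85 x 115 mm (x, y, z), 0.14 to 0.28 kg. At first it stands on end in a lane of the drawer, broad faces to the drawer's front and rear. Origin: centre of its 50 x 85 mm foot; z along its length (up at first), x along its thickness. Either carton may be in either lane
- carton_kraft: brown spotlight carton, green band round its foot, round lamp picture on both broad faces, 50 x 85 x 115 mm (x, y, z), 0.14 to 0.28 kg. At first it stands on end in a lane of the drawer, broad faces to the drawer's front and rear. Origin: centre of its 50 x 85 mm foot; z along its length (up at first), x along its thickness. Either carton may be in either lane
- carton_white_center (a point): centre of the white carton's volume, 57.5 mm along z from its origin; axes as the carton's
- carton_kraft_center (a point): centre of the brown carton's volume, 57.5 mm along z from its origin; axes as the carton's
- dimmer_left: low brown dimmer carton with white stripe, 50 x 85 x 45 mm, lying flat in the lane at y = +0.057; stays in the drawer, flat. Origin: centre of underside. Each lane holds one spotlight and one dimmer carton: one with its centre 35 to 70 mm from the front panel's inner face, the other 230 to 260 mm; either way round. The empty floor, about 140 mm long, lies between the two
- dimmer_right: the same in the lane at y = -0.057
- meter: yellow multimeter lying on the bench, 150 x 75 x 42 mm, origin centre of underside; leave alone
- tape: blue roll of insulating tape lying flat, 64 mm across, 19 mm high, origin centre of underside; leave alone
- screwdriver: red-handled screwdriver, 200 mm long, lying on the bench; leave alone
- downlight: white round downlight standing on its 84 mm rim, 66 mm high, origin centre of underside; leave alone
- junction_box: grey square junction box, 85 x 85 x 40 mm, origin centre of underside; leave alone
- spray_can: blue can, 52 mm across, 160 mm high, standing, origin centre of underside; leave alone
Things that resemble listed ones, but are neither listed nor needed, are in the scene too. Leave any orange or red look-alike of the dimmer_left alone.

How it is judged:
On the way, in this order (a step that is already met when the one before it is completed fails the run):
1. both spotlight cartons lie flat on the drawer's floor while the drawer is still open (angle between carton_white's own z axis and vertical between 1.45 and 1.69 rad and z of carton_white_center in the frame of drawer_floor between 0.016 and 0.034 m and angle between carton_kraft's own z axis and vertical between 1.45 and 1.69 rad and z of carton_kraft_center in the frame of drawer_floor between 0.016 and 0.034 m and x of carton_white_center in the frame of drawer_floor between 0 and 0.365 m and y of carton_white_center in the frame of drawer_floor between -0.122 and 0.122 m and x of carton_kraft_center in the frame of drawer_floor between 0 and 0.365 m and y of carton_kraft_center in the frame of drawer_floor between -0.122 and 0.122 m and value of joint drawer above 0.27 m), for 0.3 s.
2. the drawer is fully home (value of joint drawer below 0.006 m), for 0.2 s.
At the end, for the whole second after the job is handed in: the drawer is home (open less than 6 mm); both spotlight cartons lie inside it, on their broad faces (length within 7 degrees of level, centre 16 to 34 mm above the drawer's floor) and at rest; both dimmer cartons still lie flat (value of joint drawer below 0.006 m and angle between carton_white's own z axis and vertical between 1.45 and 1.69 rad and z of carton_white_center in the frame of drawer_floor between 0.016 and 0.034 m and x of carton_white_center in the frame of drawer_floor between 0 and 0.365 m and y of carton_white_center in the frame of drawer_floor between -0.122 and 0.122 m and linear speed of each of carton_white, carton_kraft below 0.02 m/s and angle between carton_kraft's own z axis and vertical between 1.45 and 1.69 rad and z of carton_kraft_center in the frame of drawer_floor between 0.016 and 0.034 m and x of carton_kraft_center in the frame of drawer_floor between 0 and 0.365 m and y of carton_kraft_center in the frame of drawer_floor between -0.122 and 0.122 m and angle between each of dimmer_left, dimmer_right's own z axis and vertical below 0.1 rad); the robot touches nothing.
It fails at once if the drawer is pushed in (to less than 0.27 m open) while a spotlight carton still stands or leans (value of joint drawer below 0.27 m and angle between any of carton_white, carton_kraft's own z axis and vertical below 1.3 rad).
It fails at once if a spotlight carton is lifted (its centre more than 78 mm above the drawer's floor; tipping takes it to 63 mm) (z of any of carton_white_center, carton_kraft_center in the frame of drawer_floor above 0.078 m).
It fails at once if a spotlight carton is squeezed or shoved hard (more than 15 N from the fingers) (contact force between the fingers and carton_white above 15 N or contact force between the fingers and carton_kraft above 15 N).
It fails at once if a bystander on the bench is moved by more than 30 mm (distance of any of meter, tape, screwdriver, downlight, junction_box, spray_can from where it was at the start of the episode above 0.03 m).
It also fails if it takes over 58 s, if anything falls off the work surface, if the arm or the gripper's body presses on something with over 40 N, if the wrist force passes 120 N, or if a joint passes its speed limit or range.

## Working session

There is one attempt and no reset: what is moved stays moved. The work goes in short steps, Python scripts to look and compute and a tool call to move; the robot and the scene stay as the last step left them, time stands still between calls to the robot, and variables do not carry over. Pictures are saved under pics/ and viewed, at most 10 in all, crops included, and the job is handed in when it is done.

Besides the shell and the picture viewer there is one more tool, called as name(argument=value, ...) on one line, values as JSON. jog_arm: Moves the arm, as the interface text tells. Its arguments: {"type":"object","properties":{"deltas":{"type":"array"},"force":{"type":"number"}},"required":["deltas"]}

```bash
mkdir -p pics; ls; python3 - <<'E'
from rig import robot
import cv2
for n in ["scene","side"]:
    f=robot.grab_frame(n); cv2.imwrite(f"pics/{n}0.png",f["img"]); print(n,f["intrinsics"],f["D"],f["T"])
print(robot.read_state())
E
```

```text
pics
scene [[362.30140868   0.         317.83823654]
 [  0.         362.30140868 193.83783479]
 [  0.           0.           1.        ]] [-0.02335023  0.          0.          0.          0.        ] [[ 0.97101565  0.20083469 -0.12959179  0.47074076]
 [-0.23889064  0.79792313 -0.55339854 -0.29523177]
 [-0.00773734  0.56831691  0.82277337  0.85298503]
 [ 0.          0.          0.          1.        ]]
side [[410.98539276   0.         322.89075157]
 [  0.         410.98539276 203.51775973]
 [  0.           0.           1.        ]] [-0.04706893  0.          0.          0.          0.        ] [[-9.79271538e-01 -1.52641530e-01  1.33145855e-01  6.84405570e-01]
 [ 2.02551334e-01 -7.39465492e-01  6.41999800e-01  7.46614060e-01]
 [ 4.60934153e-04  6.55661002e-01  7.55055255e-01  8.48581855e-01]
 [ 0.00000000e+00  0.00000000e+00  0.00000000e+00  1.00000000e+00]]
{'time': 0.1, 'qpos': array([ 1.16499101e+00,  2.87091786e-01,  1.57807342e+00,  6.28148261e-07,
        1.27860560e+00, -1.50057089e-01]), 'qvel': array([ 4.34387208e-04, -2.32562939e-03, -3.97886469e-03, -3.13921649e-05,
        2.45610660e-04,  1.14872066e-03]), 'effort': array([ 1.14457300e-03, -4.07297444e+01, -2.93698722e+01, -9.42442421e-05,
        3.32512565e-03, -2.35017829e-06]), 'eef_pos': array([0.17051811, 0.65247335, 0.23005251]), 'ee_rot': array([-0.40055822, -3.11534725,  0.00328925]), 'force': array([ 0.05937139, -0.76760292, -0.08807613]), 'torque': array([ 0.03917289,  0.03805639, -0.01251267]), 'grip_force': 0.0, 'gripper_width': 0.08534123683076703}
```

View pics/scene0.png

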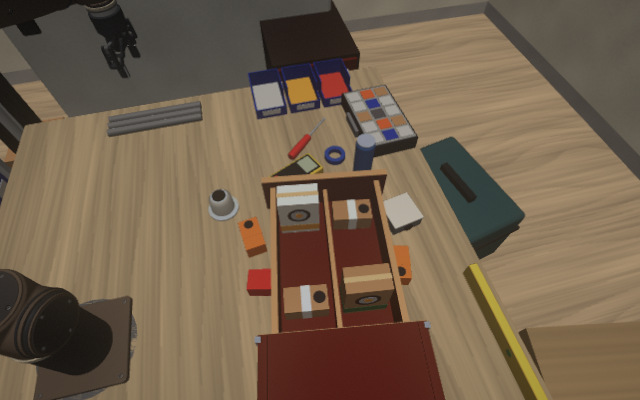

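View pics/side0.png

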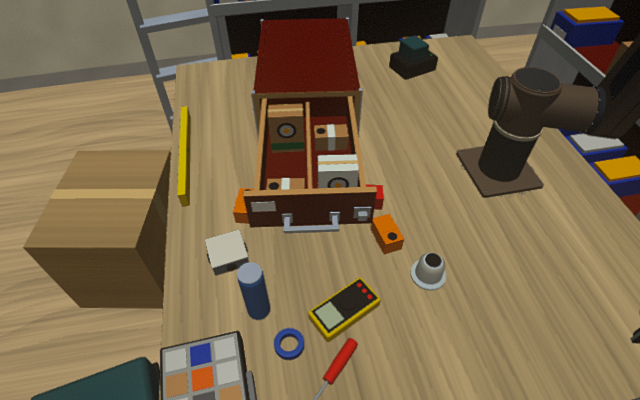

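Scene view: white carton at (298,207) and kraft carton at (368,287), with dimmers at (352,214) and (305,300). The orange and red look-alikes lie outside the drawer at (252,236), (403,264) and (260,282). I choose the two tall cartons with lamp pictures. Next is a close crop to check them and take edges.

```bash
python3 - <<'E'
import cv2,numpy as np
a=cv2.imread("pics/scene0.png")[165:335,240:440]
b=cv2.imread("pics/side0.png")[80:240,225:395]
cv2.imwrite("pics/c1.png",cv2.resize(a,None,fx=3.5,fy=3.5,interpolation=cv2.INTER_CUBIC))
cv2.imwrite("pics/c2.png",cv2.resize(b,None,fx=3.5,fy=3.5,interpolation=cv2.INTER_CUBIC))
E
```

```text
(no output)
```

View pics/c1.png

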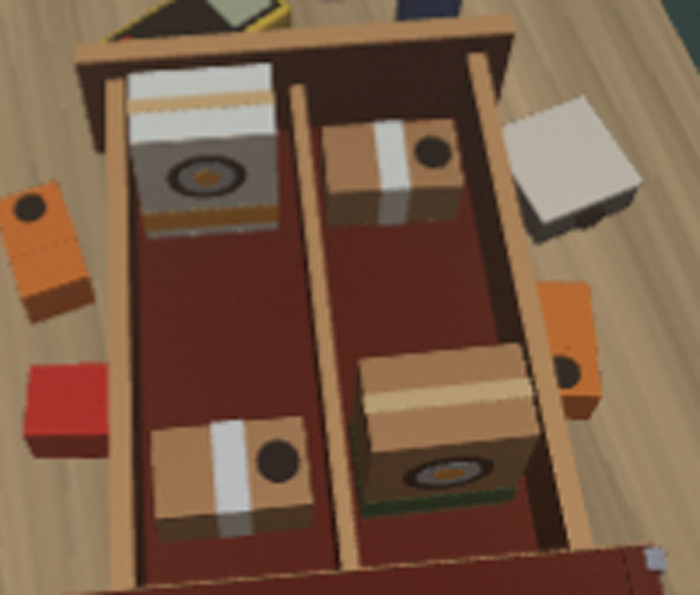

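View pics/c2.png

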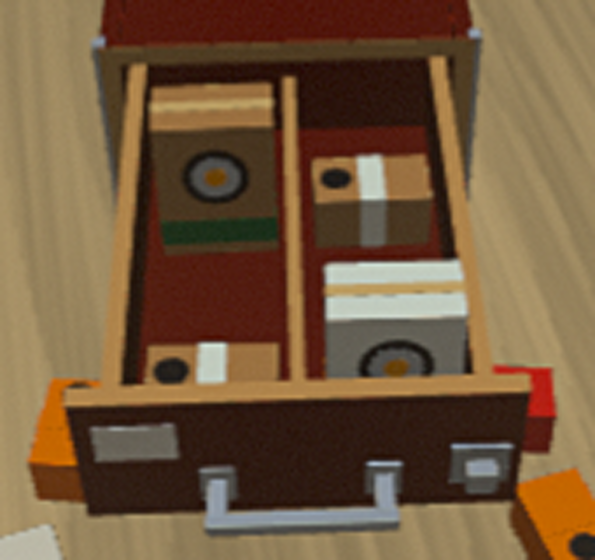

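The crops confirm the choice: white carton with amber foot band at scene crop (200,150), kraft with green foot band at (450,430), both standing with lamp pictures. Next I cast these corner pixels onto the known heights.

```bash
cat > h.py <<'E'
import cv2,numpy as np
def cast(f,px,z):
    p=cv2.undistortPoints(np.array(px,float).reshape(-1,1,2),f["intrinsics"],np.array(f["D"]))[:,0]
    d=np.c_[p[:,0],-p[:,1],-np.ones(len(p))]@f["T"][:3,:3].T; o=f["T"][:3,3]
    return o+d*((z-o[2])/d[:,2])[:,None]
E
python3 - <<'E'
from rig import robot; from h import *
np.set_printoptions(precision=4,suppress=True)
S=dict(panel_outer=([(75,47),(513,17)],.22),panel_inner=([(80,65),(512,33)],.22),white=([(128,75),(270,65),(276,133),(133,143)],.244),kraft=([(360,360),(523,345),(538,437),(367,457)],.244),module=([(120,588),(620,550)],.24))
D=dict(panel_outer=([(68,403),(528,390)],.22),white=([(325,265),(463,262),(466,318),(328,322)],.244),kraft=([(150,90),(272,84),(274,125),(152,130)],.244),module=([(98,42),(475,35)],.24))
for n,d,o in (("scene",S,(240,165)),("side",D,(225,80))):
    f=robot.grab_frame(n)
    for k,(p,z) in d.items():
        w=cast(f,np.array(p)/3.5+o,z); e=w[1]-w[0]; print(n,k,w[:,:2].tolist() and np.round(w[:,:2],4).tolist(),"mean",w[:,:2].mean(0),"len",np.linalg.norm(e),"ang",np.degrees(np.arctan2(e[1],e[0])))
E
```

```text
scene panel_outer [[0.4603, 0.2006], [0.7341, 0.1561]] mean [0.5972 0.1784] len 0.2773859698783231 ang -9.218617691747623
scene panel_inner [[0.4612, 0.1859], [0.7291, 0.1442]] mean [0.5951 0.1651] len 0.27113912502704357 ang -8.86084319293831
scene white [[0.4881, 0.1534], [0.5715, 0.14], [0.5633, 0.0922], [0.4824, 0.1055]] mean [0.5263 0.1228] len 0.08446678631993597 ang -9.16022782906967
scene kraft [[0.5716, -0.053], [0.6553, -0.0655], [0.6456, -0.1134], [0.5609, -0.1026]] mean [ 0.6084 -0.0836] len 0.08464286944014524 ang -8.498353600807626
scene module [[0.4325, -0.1336], [0.665, -0.1737]] mean [ 0.5487 -0.1536] len 0.23600564059126272 ang -9.787181599078213
side panel_outer [[0.7276, 0.157], [0.4589, 0.2018]] mean [0.5933 0.1794] len 0.2724718997246616 ang 170.5247869554426
side white [[0.5607, 0.0959], [0.4762, 0.1105], [0.4871, 0.1588], [0.5687, 0.1454]] mean [0.5232 0.1276] len 0.08574037509680742 ang 170.21324022042214
side kraft [[0.646, -0.1077], [0.5606, -0.0971], [0.5674, -0.0501], [0.6499, -0.0617]] mean [ 0.606  -0.0792] len 0.08605878386842317 ang 172.9030896181435
side module [[0.6766, -0.1807], [0.402, -0.1329]] mean [ 0.5393 -0.1568] len 0.2786927205742272 ang 170.11593616535552
```

jog_arm(deltas=[{"hand": 0, "dz": 2}, {"dx": 2.6, "dy": -3.2, "dz": 0.5, "roll": -6}, {"dx": 2.6, "dy": -3.2, "dz": 0.5, "roll": -6}, {"dx": 2.6, "dy": -3.2, "dz": 0.5, "roll": -6}, {"dx": 2.6, "dy": -3.2, "dz": 0.5, "roll": -6}, {"dx": 2.6, "dy": -3.2, "dz": 0.5, "roll": -6}, {"dx": 2.6, "dy": -3.2, "dz": 0.5, "roll": -6}, {"dx": 2.6, "dy": -3.2, "dz": 0.5, "roll": -6}, {"dx": 2.6, "dy": -3.2, "dz": 0.5, "roll": -6}, {"dx": 2.6, "dy": -3.2, "roll": -6}, {"dx": 2.6, "dy": -3.2, "roll": -6}, {"dx": 2.6, "dy": -3.2, "roll": -6}, {"dx": 2.6, "dy": -3.2, "roll": -6}, {"dx": 2.6, "dy": -3.2, "roll": -6}, {"dx": 2.3, "dy": -3.2, "roll": -6.7}, {}])

```text
$.deltas[0]: bad value
```

jog_arm(deltas=[{"hand": 0, "dx": 0, "dy": 0, "dz": 2, "roll": 0}, {"hand": 0, "dx": 2.6, "dy": -3.2, "dz": 0.5, "roll": -6}, {"hand": 0, "dx": 2.6, "dy": -3.2, "dz": 0.5, "roll": -6}, {"hand": 0, "dx": 2.6, "dy": -3.2, "dz": 0.5, "roll": -6}, {"hand": 0, "dx": 2.6, "dy": -3.2, "dz": 0.5, "roll": -6}, {"hand": 0, "dx": 2.6, "dy": -3.2, "dz": 0.5, "roll": -6}, {"hand": 0, "dx": 2.6, "dy": -3.2, "dz": 0.5, "roll": -6}, {"hand": 0, "dx": 2.6, "dy": -3.2, "dz": 0.5, "roll": -6}, {"hand": 0, "dx": 2.6, "dy": -3.2, "dz": 0.5, "roll": -6}, {"hand": 0, "dx": 2.6, "dy": -3.2, "dz": 0, "roll": -6}, {"hand": 0, "dx": 2.6, "dy": -3.2, "dz": 0, "roll": -6}, {"hand": 0, "dx": 2.6, "dy": -3.2, "dz": 0, "roll": -6}, {"hand": 0, "dx": 2.6, "dy": -3.2, "dz": 0, "roll": -6}, {"hand": 0, "dx": 2.6, "dy": -3.2, "dz": 0, "roll": -6}, {"hand": 0, "dx": 2.3, "dy": -3.2, "dz": 0, "roll": -6.7}, {"hand": 0, "dx": 0, "dy": 0, "dz": 0, "roll": 0}])

```text
time: 2.2
eef_pos: [0.5333, 0.2031, 0.2929]
ee_rot: [2.398, 2.028, 0.003]
force: [-0.3, 0.0, -0.1]
gripper_width: 0.0002
grip_force: 0.0
```

jog_arm(deltas=[{"hand": 0, "dx": 0, "dy": -0.8, "dz": -2.2, "roll": 0}, {"hand": 0, "dx": 0, "dy": -1.0, "dz": -2.2, "roll": 0}, {"hand": 0, "dx": -0.1, "dy": -1.0, "dz": -2.0, "roll": 0}, {"hand": 0, "dx": 0, "dy": 0, "dz": 0, "roll": 0}])

```text
time: 2.7
eef_pos: [0.5295, 0.1769, 0.2257]
ee_rot: [-2.394, -2.031, 0.005]
force: [-0.0, 0.0, 0.2]
gripper_width: 0.0004
grip_force: 0.0
```

```bash
python3 - <<'E'
from rig import robot; import cv2
f=robot.grab_frame("side"); cv2.imwrite("pics/s2.png",cv2.resize(f["img"][60:240,210:420],None,fx=3,fy=3))
E
```

```text
(no output)
```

View pics/s2.png

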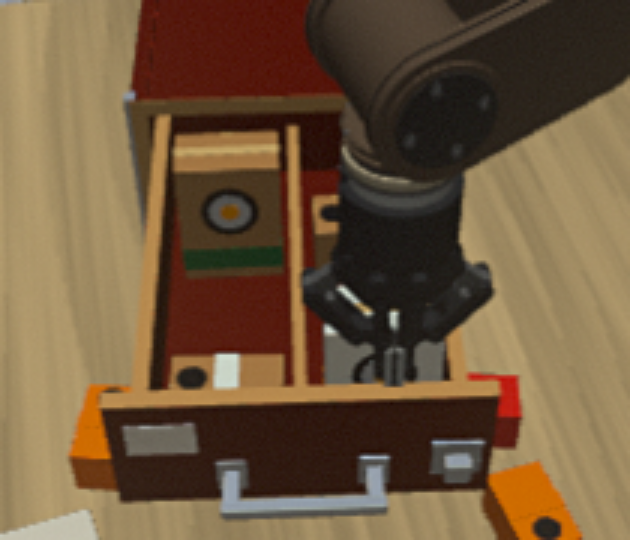

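The fingertips at (394,370) are centred in front of the white carton's lamp face, above the panel edge. Push gently to the rear.

jog_arm(deltas=[{"hand": 0, "dx": -0.1, "dy": -0.5, "dz": 0, "roll": 0}, {"hand": 0, "dx": -0.1, "dy": -0.5, "dz": 0, "roll": 0}, {"hand": 0, "dx": -0.1, "dy": -0.5, "dz": 0, "roll": 0}, {"hand": 0, "dx": -0.1, "dy": -0.5, "dz": 0, "roll": 0}, {"hand": 0, "dx": 0, "dy": -0.4, "dz": 0, "roll": 0}, {"hand": 0, "dx": -0.1, "dy": -0.5, "dz": 0, "roll": 0}, {"hand": 0, "dx": -0.1, "dy": -0.5, "dz": 0, "roll": 0}, {"hand": 0, "dx": -0.1, "dy": -0.5, "dz": 0, "roll": 0}, {"hand": 0, "dx": -0.1, "dy": -0.5, "dz": 0, "roll": 0}, {"hand": 0, "dx": 0, "dy": -0.4, "dz": 0, "roll": 0}, {"hand": 0, "dx": -0.1, "dy": -0.5, "dz": 0, "roll": 0}, {"hand": 0, "dx": -0.1, "dy": -0.5, "dz": 0, "roll": 0}, {"hand": 0, "dx": -0.1, "dy": -0.5, "dz": 0, "roll": 0}, {"hand": 0, "dx": -0.1, "dy": -0.5, "dz": 0, "roll": 0}, {"hand": 0, "dx": -0.1, "dy": -0.5, "dz": 0, "roll": 0}])

```text
time: 4.62
eef_pos: [0.5177, 0.1037, 0.2273]
ee_rot: [2.395, 2.033, -0.0]
force: [0.7, -0.2, -0.3]
gripper_width: 0.0003
grip_force: 0.0
```

```bash
python3 - <<'E'
from rig import robot; import cv2
f=robot.grab_frame("scene"); g=robot.grab_frame("side")
a=cv2.resize(f["img"][100:340,220:440],None,fx=1.8,fy=2)
b=cv2.resize(g["img"][60:300,210:420],None,fx=1.8,fy=2)
cv2.imwrite("pics/s3.png",cv2.hconcat([a,b]))
E
```

```text
(no output)
```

View pics/s3.png

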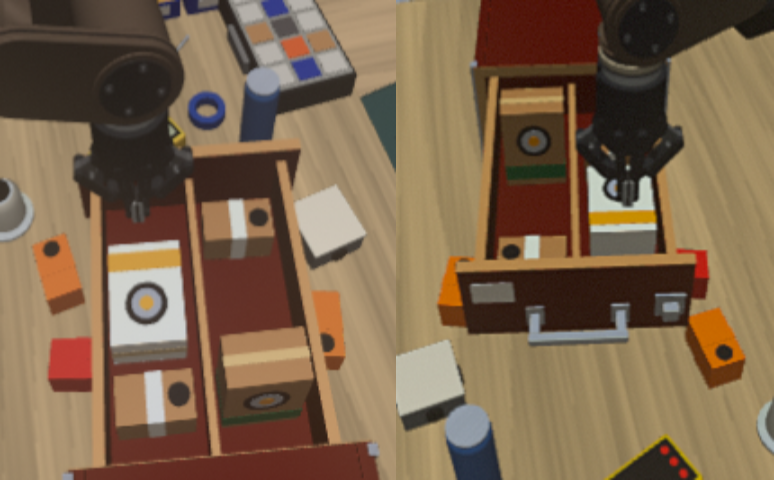

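White carton (left picture, 147,300) lies flat on its lane floor. Now go over the kraft carton to its rear side.

jog_arm(deltas=[{"hand": 0, "dx": 0, "dy": 0, "dz": 3.5, "roll": 0}, {"hand": 0, "dx": 0, "dy": 0, "dz": 3.5, "roll": 0}, {"hand": 0, "dx": 1, "dy": -3, "dz": 0, "roll": 0}, {"hand": 0, "dx": 1.2, "dy": -3.3, "dz": 0, "roll": 0}, {"hand": 0, "dx": 1.2, "dy": -3.3, "dz": 0, "roll": 0}, {"hand": 0, "dx": 1.2, "dy": -3.3, "dz": 0, "roll": 0}, {"hand": 0, "dx": 1.2, "dy": -3.3, "dz": 0, "roll": 0}, {"hand": 0, "dx": 1.2, "dy": -3.3, "dz": 0, "roll": 0}, {"hand": 0, "dx": 1.2, "dy": -3.3, "dz": 0, "roll": 0}, {"hand": 0, "dx": 0, "dy": 0, "dz": 0, "roll": 0}, {"hand": 0, "dx": 0, "dy": 0, "dz": 0, "roll": 0}])

```text
time: 6.1
eef_pos: [0.5996, -0.1235, 0.2971]
ee_rot: [-2.395, -2.032, -0.0]
force: [0.7, 0.3, 0.1]
gripper_width: -0.0
grip_force: 0.0
```

jog_arm(deltas=[{"hand": 0, "dx": 0, "dy": -0.5, "dz": -2, "roll": 0}, {"hand": 0, "dx": 0, "dy": 0, "dz": -2.5, "roll": 0}, {"hand": 0, "dx": 0, "dy": 0, "dz": -2.4, "roll": 0}, {"hand": 0, "dx": 0, "dy": 0, "dz": 0, "roll": 0}])

```text
time: 6.6
eef_pos: [0.5977, -0.1276, 0.2243]
ee_rot: [-2.389, -2.03, 0.005]
force: [-0.3, -0.0, 0.3]
gripper_width: -0.0
grip_force: 0.0
```

jog_arm(deltas=[{"hand": 0, "dx": 0.1, "dy": 0.5, "dz": 0, "roll": 0}, {"hand": 0, "dx": 0.1, "dy": 0.5, "dz": 0, "roll": 0}, {"hand": 0, "dx": 0.1, "dy": 0.5, "dz": 0, "roll": 0}, {"hand": 0, "dx": 0.1, "dy": 0.5, "dz": 0, "roll": 0}, {"hand": 0, "dx": 0, "dy": 0.4, "dz": 0, "roll": 0}, {"hand": 0, "dx": 0.1, "dy": 0.5, "dz": 0, "roll": 0}, {"hand": 0, "dx": 0.1, "dy": 0.5, "dz": 0, "roll": 0}, {"hand": 0, "dx": 0.1, "dy": 0.5, "dz": 0, "roll": 0}, {"hand": 0, "dx": 0.1, "dy": 0.5, "dz": 0, "roll": 0}, {"hand": 0, "dx": 0, "dy": 0.4, "dz": 0, "roll": 0}, {"hand": 0, "dx": 0.1, "dy": 0.5, "dz": 0, "roll": 0}, {"hand": 0, "dx": 0.1, "dy": 0.5, "dz": 0, "roll": 0}, {"hand": 0, "dx": 0.1, "dy": 0.5, "dz": 0, "roll": 0}, {"hand": 0, "dx": 0.1, "dy": 0.5, "dz": 0, "roll": 0}, {"hand": 0, "dx": 0.1, "dy": 0.5, "dz": 0, "roll": 0}])

```text
time: 8.48
eef_pos: [0.6128, -0.0556, 0.2283]
ee_rot: [-2.395, -2.033, 0.0]
force: [0.2, -0.6, 1.0]
gripper_width: 0.0001
grip_force: 0.0
```

```bash
python3 - <<'E'
from rig import robot; import cv2
f=robot.grab_frame("scene"); g=robot.grab_frame("side")
a=cv2.resize(f["img"][100:340,220:440],None,fx=1.8,fy=2)
b=cv2.resize(g["img"][60:300,210:420],None,fx=1.8,fy=2)
cv2.imwrite("pics/s4.png",cv2.hconcat([a,b]))
E
```

```text
(no output)
```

View pics/s4.png

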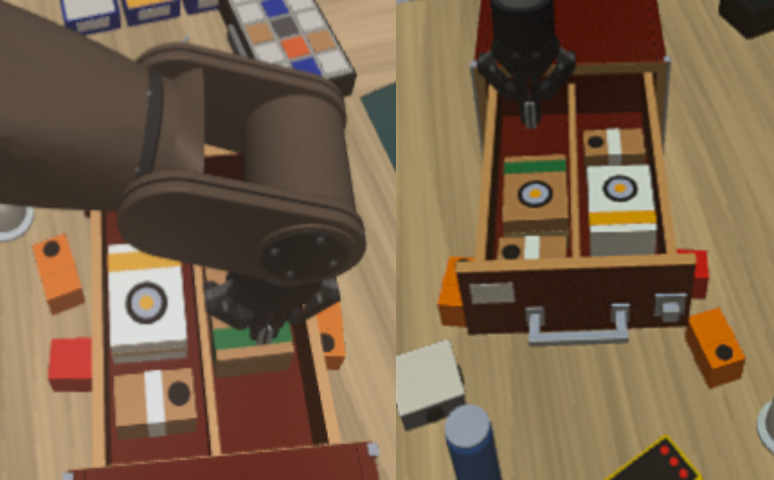

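Both cartons now lie flat (right picture: kraft 535,195; white 620,200), and the drawer is still open. Go round to the front panel.

jog_arm(deltas=[{"hand": 0, "dx": 0, "dy": 0, "dz": 3.5, "roll": 0}, {"hand": 0, "dx": 0, "dy": 0, "dz": 3.5, "roll": 0}, {"hand": 0, "dx": -0.1, "dy": 3.5, "dz": 0, "roll": 0}, {"hand": 0, "dx": -0.1, "dy": 3.6, "dz": 0, "roll": 0}, {"hand": 0, "dx": -0.1, "dy": 3.6, "dz": 0, "roll": 0}, {"hand": 0, "dx": -0.1, "dy": 3.6, "dz": 0, "roll": 0}, {"hand": 0, "dx": -0.1, "dy": 3.6, "dz": 0, "roll": 0}, {"hand": 0, "dx": -0.1, "dy": 3.6, "dz": 0, "roll": 0}, {"hand": 0, "dx": -0.1, "dy": 3.6, "dz": 0, "roll": 0}, {"hand": 0, "dx": -0.1, "dy": 3.6, "dz": 0, "roll": 0}, {"hand": 0, "dx": 0, "dy": 0, "dz": -3.5, "roll": 0}, {"hand": 0, "dx": 0, "dy": 0, "dz": -4, "roll": 0}, {"hand": 0, "dx": 0, "dy": 0, "dz": -3.8, "roll": 0}, {"hand": 0, "dx": 0, "dy": 0, "dz": 0, "roll": 0}])

```text
time: 10.32
eef_pos: [0.6023, 0.2304, 0.1809]
ee_rot: [-2.392, -2.03, 0.012]
force: [-0.8, 0.2, 0.3]
gripper_width: 0.0003
grip_force: 0.0
```

jog_arm(deltas=[{"hand": 0, "dx": -0.16, "dy": -1, "dz": 0.5, "roll": 0}, {"hand": 0, "dx": -0.16, "dy": -1, "dz": 0, "roll": 0}, {"hand": 0, "dx": -0.16, "dy": -1, "dz": 0, "roll": 0}, {"hand": 0, "dx": -0.12, "dy": -0.7, "dz": 0, "roll": 0}, {"hand": 0, "dx": -0.12, "dy": -0.7, "dz": 0, "roll": 0}, {"hand": 0, "dx": -0.16, "dy": -1, "dz": 0, "roll": 0}, {"hand": 0, "dx": -0.2, "dy": -1.2, "dz": 0, "roll": 0}, {"hand": 0, "dx": -0.2, "dy": -1.4, "dz": 0, "roll": 0}, {"hand": 0, "dx": -0.26, "dy": -1.6, "dz": 0, "roll": 0}, {"hand": 0, "dx": -0.26, "dy": -1.6, "dz": 0, "roll": 0}, {"hand": 0, "dx": -0.26, "dy": -1.6, "dz": 0, "roll": 0}, {"hand": 0, "dx": -0.26, "dy": -1.6, "dz": 0, "roll": 0}, {"hand": 0, "dx": -0.26, "dy": -1.6, "dz": 0, "roll": 0}, {"hand": 0, "dx": -0.26, "dy": -1.6, "dz": 0, "roll": 0}, {"hand": 0, "dx": -0.26, "dy": -1.6, "dz": 0, "roll": 0}, {"hand": 0, "dx": -0.26, "dy": -1.6, "dz": 0, "roll": 0}, {"hand": 0, "dx": -0.26, "dy": -1.6, "dz": 0, "roll": 0}, {"hand": 0, "dx": -0.26, "dy": -1.6, "dz": 0, "roll": 0}, {"hand": 0, "dx": -0.26, "dy": -1.6, "dz": 0, "roll": 0}, {"hand": 0, "dx": -0.26, "dy": -1.6, "dz": 0, "roll": 0}])

```text
time: 12.82
eef_pos: [0.5605, -0.0419, 0.1901]
ee_rot: [-2.395, -2.033, -0.0]
force: [4.0, 3.6, 1.8]
gripper_width: 0.0001
grip_force: 2.3
```

jog_arm(deltas=[{"hand": 0, "dx": -0.23, "dy": -1.4, "dz": 0, "roll": 0}, {"hand": 0, "dx": -0.23, "dy": -1.4, "dz": 0, "roll": 0}, {"hand": 0, "dx": -0.2, "dy": -1.2, "dz": 0, "roll": 0}, {"hand": 0, "dx": -0.16, "dy": -1.0, "dz": 0, "roll": 0}, {"hand": 0, "dx": -0.16, "dy": -1.0, "dz": 0, "roll": 0}, {"hand": 0, "dx": -0.13, "dy": -0.8, "dz": 0, "roll": 0}, {"hand": 0, "dx": -0.1, "dy": -0.6, "dz": 0, "roll": 0}, {"hand": 0, "dx": -0.08, "dy": -0.5, "dz": 0, "roll": 0}, {"hand": 0, "dx": 0, "dy": 0, "dz": 0, "roll": 0}])

```text
time: 13.95
eef_pos: [0.5471, -0.1209, 0.19]
ee_rot: [-2.395, -2.033, 0.004]
force: [0.2, 0.4, 0.3]
gripper_width: -0.0001
grip_force: 0.0
```

Small steps until the force rises.

jog_arm(deltas=[{"hand": 0, "dx": -0.05, "dy": -0.3, "dz": 0, "roll": 0}, {"hand": 0, "dx": -0.05, "dy": -0.3, "dz": 0, "roll": 0}, {"hand": 0, "dx": 0, "dy": 0, "dz": 0, "roll": 0}])

```text
time: 14.32
eef_pos: [0.5463, -0.1261, 0.19]
ee_rot: [-2.395, -2.032, 0.002]
force: [-0.6, 2.0, 0.1]
gripper_width: 0.0003
grip_force: 1.0
```

jog_arm(deltas=[{"hand": 0, "dx": -0.05, "dy": -0.3, "dz": 0, "roll": 0}, {"hand": 0, "dx": -0.05, "dy": -0.3, "dz": 0, "roll": 0}])

```text
time: 14.58
eef_pos: [0.5463, -0.1262, 0.1902]
ee_rot: [-2.389, -2.024, -0.016]
force: [2.8, 25.0, 2.9]
gripper_width: 0.0002
grip_force: 12.2
```

The position holds at 25 N, so the drawer is on its home stop. Back off and check.

jog_arm(deltas=[{"hand": 0, "dx": 0, "dy": 0, "dz": 0, "roll": 0}, {"hand": 0, "dx": 0.2, "dy": 1.2, "dz": 0, "roll": 0}, {"hand": 0, "dx": 0.5, "dy": 3, "dz": 0, "roll": 0}, {"hand": 0, "dx": 0.5, "dy": 3, "dz": 0, "roll": 0}, {"hand": 0, "dx": 0, "dy": 3, "dz": 3, "roll": 0}, {"hand": 0, "dx": -1, "dy": 4, "dz": 3, "roll": 0}, {"hand": 0, "dx": -1, "dy": 4, "dz": 3, "roll": 0}, {"hand": 0, "dx": -2, "dy": 5, "dz": 0, "roll": 0}, {"hand": 0, "dx": -2, "dy": 5, "dz": 0, "roll": 0}, {"hand": 0, "dx": -2, "dy": 4, "dz": 0, "roll": 0}, {"hand": 0, "dx": 0, "dy": 0, "dz": 0, "roll": 0}, {"hand": 0, "dx": 0, "dy": 0, "dz": 0, "roll": 0}])

```text
time: 16.08
eef_pos: [0.4784, 0.1893, 0.2806]
ee_rot: [2.394, 2.032, 0.0]
force: [-0.2, 0.0, 1.2]
gripper_width: 0.0002
grip_force: 0.0
```

```bash
python3 - <<'E'
from rig import robot; import cv2
f=robot.grab_frame("side"); cv2.imwrite("pics/s5.png",f["img"])
E
```

```text
(no output)
```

View pics/s5.png

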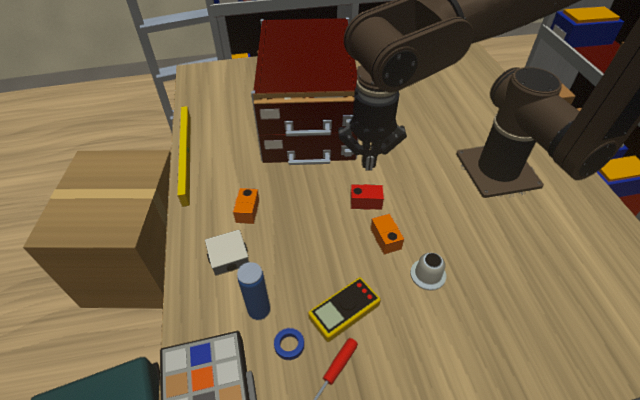

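The drawer is shut flush with the lower one (panel at 305,120), the bystanders have not moved, and the arm is clear.

```bash
python3 -c "
from rig import robot
print(robot.sign_off())"
```

```text
the job is handed in; nothing more can be done
None
```

I tipped both spotlight cartons flat in their lanes, then pushed the drawer home to its stop, left the other things in place and handed the job in (about 16 s of the 58 s used); the sign-off returned no verdict.

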